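Open up the desk book rack

TASK

Make room on the book rack for the grey ring binder that lies beside it: with a fingertip press down the orange release on top of the sliding bookend and, keeping it pressed, push the bookend away from the books all the way to its end stop, then let go so that the catch springs back up. Pick nothing up, do not drag the rack across the desk, and leave the books, the binder and the mug where they are.

Things in the scene. Friction and masses are not known exactly. Their poses are not given: they have to be found in the camera images.
- rack: Dark steel desk book rack, loose on rubber feet, about 3 kg, 340 x 130 mm. Origin at desk level, midway across; z up, x across, y along the notched bar in the direction in which the bookend opens, away from the books. Two side rails, tops 34 mm up, carry the books. Fixed end plate at y = -190 mm; low end-stop block, top 46 mm up, at y = 125 to 139 mm.
- bookend (a joint): Travel of the sliding bookend along the rack's +y in m: 0 nearest the books, 0.160 against the end stop. Dark steel plate 130 mm wide, its face to the books at rack y = -105 mm + travel. A spring catch (tooth pitch 10 mm) blocks travel to +y until the release is pressed; with it pressed the bookend (0.5 kg) slides with about 2 N friction and stays where it is left.
- release (a joint): How far the release is pressed down in m: 0 up, 0.008 bottomed. Spring: about 3 N to start, 6 N bottomed; it rises by itself. The catch is clear of the teeth beyond 0.0045 (press 0.006 or more) and must be kept down while the bookend is pushed. At rest it reads 0, or up to 0.004 when the catch stands on the crest of a tooth.
- pad_top (a point): Centre of the top of the orange release pad, moving with it; pad 50 mm across the rack x 30 mm along it. Its top is 168 mm above the desk when up, 160 mm bottomed, always above the black plastic head round it (70 across x 50 mm along, top 158 mm, on the outer side of the plate). A clear 19 mm along the rack's +y separates this point from the thumb ridge.
- ridge_top (a point): Top centre of the black thumb ridge on the bookend's head, on the outer side of the pad: 70 mm across the rack, 10 mm thick, top 183 mm above the desk, 15 mm above the raised pad. It moves with the bookend; a fingertip pressing on the pad pushes the bookend by the ridge's inner face.
- book_a: Blue book standing on the rack's rails against the fixed end plate, 115 deep x 46 thick x 160 mm tall, top 194 mm above the desk. Origin at the centre of its underside. To be left standing.
- book_b: Terracotta book standing beside the blue one, towards the sliding bookend, 110 deep x 42 thick x 145 mm tall, top 179 mm above the desk. Origin at the centre of its underside. To be left standing.
- binder: Grey ring binder lying flat on the desk beside the rack, 190 x 230 x 60 mm. Origin at the centre of its underside. To be left alone.
- mug: White mug standing on the desk beside the rack, 82 mm across, 95 mm tall, handle towards its +y. Origin at the centre of its underside. To be left alone.
Not all that is in view belongs to the job. What is shaped like the book_a but brown or yellow is not meant. Leave any brown look-alike of the book_b alone.

How it is judged:
By the outcome, as a careful person would: the job done as asked, in the order asked, and still so for the second after the job is handed in, with the robot touching nothing.
It also fails if it takes over 38 s, if anything falls off the work surface, if the arm or the gripper's body presses on something with over 40 N, if the wrist force passes 120 N, or if a joint passes its speed limit or range.

ROBOT

A 7-joint arm with a two-finger parallel gripper is mounted at the origin on the work surface. World frame = base frame: x ahead of the robot, y to its left, z up, the work surface at z = 0. Lengths are in m, angles in rad, forces in N, time in s.
With the tool pointing down it reaches from about 0.35 to 0.9 m from the base axis. Payload 19.9 kg.
Tool frame: the origin (TCP) lies between the finger pads; the fingertips stand robot.nose_length ahead of it and the grasp point (between the pads) lies 2 mm behind it (robot.nose_length is the distance from the TCP to the fingertips, in m); z points along the fingers, y is the line along which they close (so a half turn about z gives the same grasp; the last joint's range is limited). The gripper opens to 85 mm and grips with 20 to 120 N. Pads are 22 mm wide; open, the fingers measure 114 mm over their backs; the gripper's body (76 mm by 85 mm) begins 54 mm behind the grasp point. The pads swing forward as they close: fully open they stand 13 mm farther back than shut.
Start: joints at [1.157, 0.417, -0.01, 1.614, 0.005, 1.111, -0.053], TCP at [0.227, -0.582, 0.248] pointing down, gripper open.
Joint ranges: [-2.81, 2.81], [-0.39, 2.02], [-1.27, 1.25], [0.06, 2.57], [-1.19, 4.33], [0.19, 2], [-2.82, 2.82]. Speed limits (rad/s): [1.89, 1.89, 2.39, 2.39, 3.01, 3.01, 3.01].

INTERFACE

Orientations are given as a unit quaternion [w, x, y, z].
In Python, from station import robot gives the robot as it stands.
- The arm moves only by the tool jog_arm, never from a script. Its argument "plan" is a list of rows, each a list of 5 numbers: the finger opening in m, from 0 to 0.0854, then the shift along the world's x, y, z in m, then the turn about the world's z in degrees. In form: [[gripper, x, y, z, turn], ...]. A call has 1 to 10 rows; each row is the pose to reach, as a shift and turn from the pose commanded when the call began; what a row does not reach only later rows make up. A row lasts 1/10 s, in which the tool goes at most 50 mm and 8.59 degrees, less where a joint would pass 70% of its speed; a pose out of reach is approached as far as the arm can. A call with a gripper value outside its range is refused whole. The fingers move at their own pace and stop on an object; "newtons" is the grip in N (left out, the last holds). Time passes only in rows, so rows that repeat a pose let the fingers close. It gives the time, the measured TCP pose, the force, the opening and the grip force at its end, in the units of the state.
- robot.read_state(): the state, without advancing time (a new reading comes with each control period).
- robot.grab_frame(name): name is "side" or "top" or "wrist"; returns a dict with "img" (480x640x3 uint8, red, green, blue), "vertical_fov" (degrees; the focal length in pixels is half the picture's height over the tangent of half this angle, whatever the lens; pixels are square), "cx", "cy" (the principal point, pixels), "extrinsics" (4x4, takes a point from camera to world coordinates). Camera axes: x right, y up, looking along -z (the intrinsics and any distortion apply to the point x, -y, -z); pixel columns grow to the right and rows downward; lengths in m; the calibration is good to about 2 mm. A picture is of the moment at which its call begins. There is no depth.
- robot.job_done(): hands the job in; it is judged then, once.
The state is a dict: "time": time; "q": joint angles; "joint_vel": joint speeds; "effort": joint torques, N m; "tcp_pos": TCP position; "orientation": TCP orientation; "ft_force": force on the tool from outside, world axes, zero at the start; "moment": the same for the moment, N m; "opening": opening from 0.0 (shut) to 1.0 (fully open); "finger_force": force on a finger pad.
Only numpy, scipy, OpenCV 4.12 (cv2) and the standard library are available. Lean on these libraries where they do the work, as an engineer would, in place of code of your own. Each camera call takes 0.05 s, during which the arm holds its last target. There are 200 camera calls.

## Working session

There is one attempt and no reset: what is moved stays moved. The work goes in short steps, Python scripts to look and compute and a tool call to move; the robot and the scene stay as the last step left them, time stands still between calls to the robot, and variables do not carry over. Pictures are saved under pics/ and viewed, at most 10 in all, crops included, and the job is handed in when it is done.

Besides the shell and the picture viewer there is one more tool, called after "Request:" by a JSON object that holds its "fn" and its "kwargs", one argument or row to a line. jog_arm: Moves the arm, as the interface text tells. Its arguments: {"type":"object","properties":{"plan":{"type":"array"},"newtons":{"type":"number"}},"required":["plan"]}

```bash
mkdir -p pics; cat > h.py <<'E'
from station import robot
import numpy as np, cv2, json
def grab(n,f=None):
    d=robot.grab_frame(n)
    if f: cv2.imwrite('pics/'+f,cv2.cvtColor(d['img'],cv2.COLOR_RGB2BGR))
    d['f']=240/np.tan(np.radians(d['vertical_fov'])/2); return d
def ray(d,u,v):
    E=np.array(d['extrinsics']); r=E[:3,:3]@np.array([(u-d['cx'])/d['f'],-(v-d['cy'])/d['f'],-1]); return E[:3,3],r
def atz(d,u,v,z):
    o,r=ray(d,u,v); return o+r*(z-o[2])/r[2]
def proj(d,P):
    E=np.array(d['extrinsics']); c=E[:3,:3].T@(np.array(P)-E[:3,3]); return d['cx']+d['f']*c[0]/-c[2], d['cy']-d['f']*c[1]/-c[2]
E
python3 - <<'E'
from h import *
for n in ('top','side'):
    d=grab(n,n+'1.png'); print(n,{k:d[k] for k in d if k!='img'})
print(robot.read_state(),robot.nose_length)
E
```

```text
top {'vertical_fov': 55.71425105145996, 'cx': 320.9369804872517, 'cy': 232.8575538963349, 'extrinsics': array([[-0.02768838,  0.985101  , -0.16973322,  0.44633144],
       [-0.99949627, -0.02464841,  0.01999172, -0.06136586],
       [ 0.01551021,  0.17020125,  0.98528725,  0.97206179],
       [ 0.        ,  0.        ,  0.        ,  1.        ]]), 'f': np.float64(454.1024947285483)}
side {'vertical_fov': 57.183275364615355, 'cx': 321.61312693843735, 'cy': 237.28505109832145, 'extrinsics': array([[ 0.71192873, -0.41956143,  0.56313914,  1.00682803],
       [ 0.70221363,  0.41696749, -0.57709109, -0.50415515],
       [ 0.00731445,  0.80629171,  0.59147289,  0.5969343 ],
       [ 0.        ,  0.        ,  0.        ,  1.        ]]), 'f': np.float64(440.34404306312206)}
{'time': 0.1, 'q': array([ 1.157497  ,  0.41792015, -0.01028636,  1.61410696,  0.00469302,
        1.11075365, -0.05300661]), 'joint_vel': array([-2.19529344e-04, -1.04824844e-03,  4.95425486e-05, -2.48660174e-04,
        2.56242242e-04,  9.01201057e-04, -4.67477552e-04]), 'effort': array([ 7.87665831e-04, -8.65820861e+01,  6.80208821e-01, -4.35642958e+01,
        1.91592670e-02,  5.02329945e-03, -1.72549233e-05]), 'tcp_pos': array([ 0.22693087, -0.58201643,  0.2477222 ]), 'orientation': array([-5.62243126e-04,  9.82771765e-01,  1.84822400e-01, -1.51294782e-04]), 'ft_force': array([ 0.36667813, -0.05210166, -0.92493927]), 'moment': array([-0.01134152,  0.02484901,  0.02184359]), 'finger_force': 0.0, 'opening': 1.002041801016546} 0.017
```

View pics/top1.png

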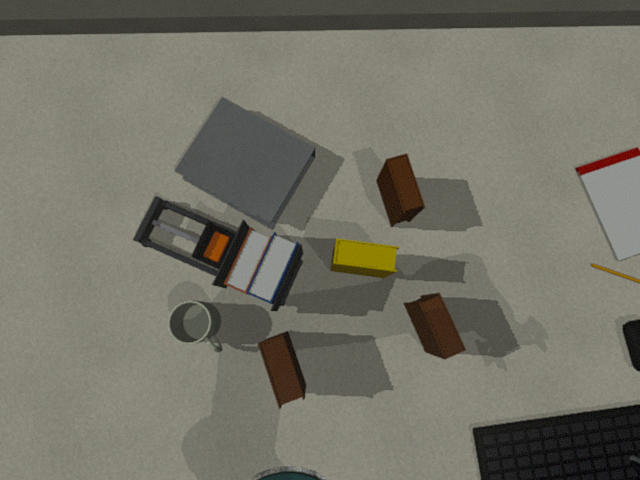

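View pics/side1.png

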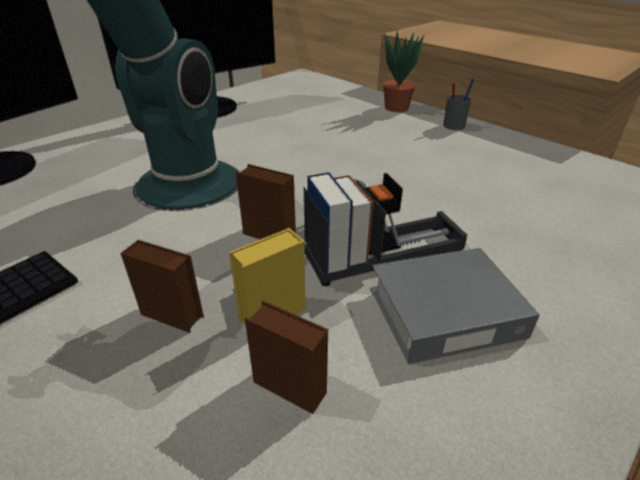

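Top view: the orange pad is at about (216,246), with the ridge on its left and the plate and the books (white page tops at 248,262 and 275,268) on its right. The end stop is near (150,222), the binder near (245,160) and the mug near (192,322). The only orange thing is the pad. The look-alikes, all to be left alone, are the brown blocks at (400,190), (435,325) and (282,368) and the yellow block at (365,257).

```bash
cat > m.py <<'E'
from h import *
def orange(d):
    h=cv2.cvtColor(d['img'],cv2.COLOR_RGB2HSV)
    m=cv2.inRange(h,(4,190,120),(16,255,255))
    n,l,s,c=cv2.connectedComponentsWithStats(m); return m,l,s,c
E
python3 - <<'E'
from m import *
T=grab('top');S=grab('side')
for d,n in((T,'T'),(S,'S')):
    m,l,s,c=orange(d)
    for i in range(1,len(s)):
        if s[i,4]>30:
            print(n,s[i],c[i])
            if n=='T' :
                r=cv2.minAreaRect(np.argwhere(l==i)[:,::-1].astype(np.float32)); b=cv2.boxPoints(r)
                print(np.array([atz(d,u,v,.168) for u,v in b]).round(4)); print(atz(d,*c[i],.168))
# rack axis: corners of end stop / rails by pixel
a=T['img'][190:320,120:320]; b=S['img'][150:280,290:490]
k=lambda x,w,h:cv2.resize(x,(w,h),interpolation=cv2.INTER_CUBIC)
cv2.imwrite('pics/c1.png',cv2.cvtColor(k(a,800,520),cv2.COLOR_RGB2BGR))
cv2.imwrite('pics/c2.png',cv2.cvtColor(k(b,800,520),cv2.COLOR_RGB2BGR))
E
```

```text
T [209 235  19  26 239] [218.24267782 247.44769874]
[[0.5464 0.1238 0.168 ]
 [0.5884 0.1034 0.168 ]
 [0.5804 0.0884 0.168 ]
 [0.5385 0.1089 0.168 ]]
[0.56306254 0.10590114 0.168     ]
```

View pics/c1.png

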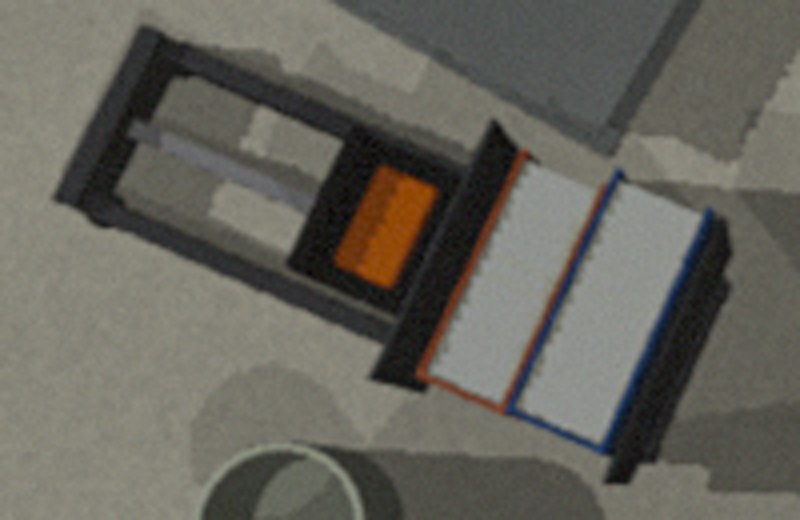

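View pics/c2.png

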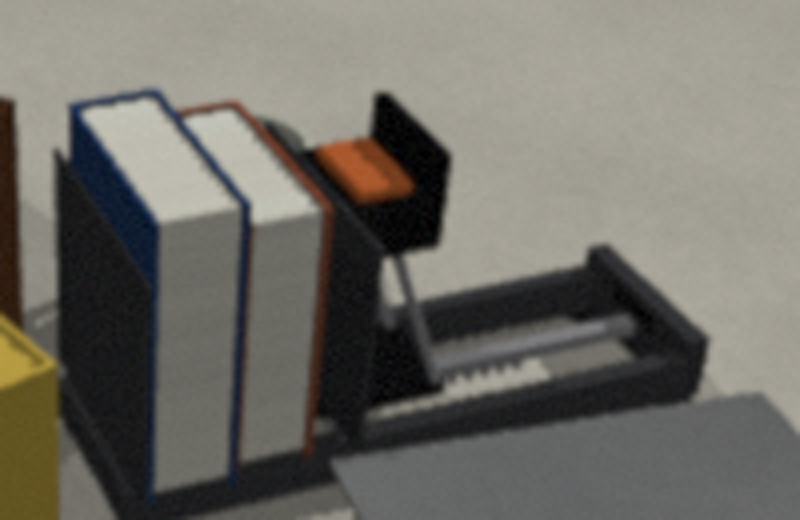

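The crops confirm the choice. The pad corners in the top view (full picture) are about (214,231), (230.5,236), (218,262.5) and (203,256). The ridge lies on its left, towards the end stop, whose outer edge runs from (156,197) to (134,240). In the side view the pad is at about (382,192).

```bash
python3 - <<'E'
from m import *
T=grab('top');S=grab('side')
t=lambda p,z:atz(T,120+p[0]/4,190+p[1]/4,z)
P=[t(p,.168) for p in((375,163),(442,185),(392,290),(333,265))]
print('pad',np.round(P,4),'c',np.mean(P,0).round(4))
dirs={'stop':(t((145,27),.046),t((55,200),.046)),'blue':(t((712,210),.194),t((605,450),.194)),'bookB':(t((522,152),.179),t((418,375),.179))}
for k,(a,b) in dirs.items():
    v=(a-b); print(k,a.round(4),b.round(4),np.linalg.norm(v).round(4),'x-axis deg',np.degrees(np.arctan2(v[1],v[0])).round(2))
c=np.mean(P,0)
sp=np.array([(320,148),(368,138),(415,190),(365,202)]).mean(0)/4+[290,150]
print('side',sp,'proj',proj(S,c), atz(S,*sp,.168))
mid=(dirs['stop'][0]+dirs['stop'][1])/2; v=mid-c; print('pad->stop',v,np.hypot(*v[:2]))
s=robot.read_state();from scipy.spatial.transform import Rotation as R
o=s['orientation'];print(R.from_quat([o[1],o[2],o[3],o[0]]).as_matrix().round(3))
E
```

```text
pad [[0.5935 0.1142 0.168 ]
 [0.5827 0.0843 0.168 ]
 [0.5362 0.106  0.168 ]
 [0.548  0.1322 0.168 ]] c [0.5651 0.1092 0.168 ]
stop [0.6909 0.2613 0.046 ] [0.6006 0.3041 0.046 ] 0.0999 x-axis deg -25.36
blue [ 0.5644 -0.037   0.194 ] [0.463  0.0102 0.194 ] 0.1119 x-axis deg -24.93
bookB [0.5948 0.0471 0.179 ] [0.4977 0.0921 0.179 ] 0.1071 x-axis deg -24.89
side [381.75  192.375] proj (np.float64(379.75373023540203), np.float64(188.31624384585655)) [0.57750423 0.09971083 0.168     ]
pad->stop [ 0.08065904  0.17348812 -0.122     ] 0.19132174411363354
[[ 0.932  0.363 -0.   ]
 [ 0.363 -0.932  0.   ]
 [-0.    -0.    -1.   ]]
```

Request:
{"fn": "jog_arm", "kwargs": {
  "plan": [
    [0,0,0,0.05,0],
    [0,0,0,0.1,0],
    [0,0.02,0.04,0.1,4],
    [0,0.04,0.085,0.1,10],
    [0,0.06,0.13,0.1,16],
    [0,0.085,0.175,0.1,22],
    [0,0.11,0.22,0.1,28],
    [0,0.13,0.265,0.1,34],
    [0,0.15,0.31,0.1,40],
    [0,0.17,0.35,0.1,43.7]
  ]
}}

```text
time: 1.3
tcp_pos: [0.3975, -0.23, 0.3485]
orientation: [0.0, 0.842, 0.539, -0.0]
ft_force: [1.0, -1.3, 0.2]
opening: 0.004
finger_force: 0.0
```

Request:
{"fn": "jog_arm", "kwargs": {
  "plan": [
    [0,0.02,0.045,0,0],
    [0,0.045,0.09,0,0],
    [0,0.065,0.135,0,0],
    [0,0.09,0.18,0,0],
    [0,0.11,0.225,0,0],
    [0,0.135,0.27,0,0],
    [0,0.155,0.31,0,0],
    [0,0.167,0.339,0,0],
    [0,0.167,0.339,-0.04,0],
    [0,0.167,0.339,-0.08,0]
  ]
}}

```text
time: 2.3
tcp_pos: [0.5644, 0.108, 0.2675]
orientation: [0.0, 0.843, 0.538, 0.001]
ft_force: [0.9, -0.0, -1.0]
opening: 0.002
finger_force: 0.0
```

```bash
python3 - <<'E'
from m import *
W=grab('wrist','w1.png');S=grab('side','s2.png')
s=robot.read_state();print(s['tcp_pos'],s['ft_force'])
m,l,st,c=orange(W)
for i in range(1,len(st)):
    if st[i,4]>60: print(st[i],c[i],atz(W,*c[i],.168))
tip=s['tcp_pos']-[0,0,.017]; print('tip px W',proj(W,tip),'S',proj(S,tip),'pad est W',proj(W,[.565,.109,.168]))
E
```

```text
[0.56204882 0.10611908 0.26396395] [ 0.14917533 -0.49057308  0.48369888]
[ 281  214   78   46 3441] [319.69950596 236.76750944] [0.56790315 0.11322186 0.168     ]
tip px W (np.float64(315.1720683561682), np.float64(304.94093198926913)) S (np.float64(381.07513155346976), np.float64(150.8654354119003)) pad est W (np.float64(318.31419932406084), np.float64(244.62092706446614))
```

View pics/w1.png

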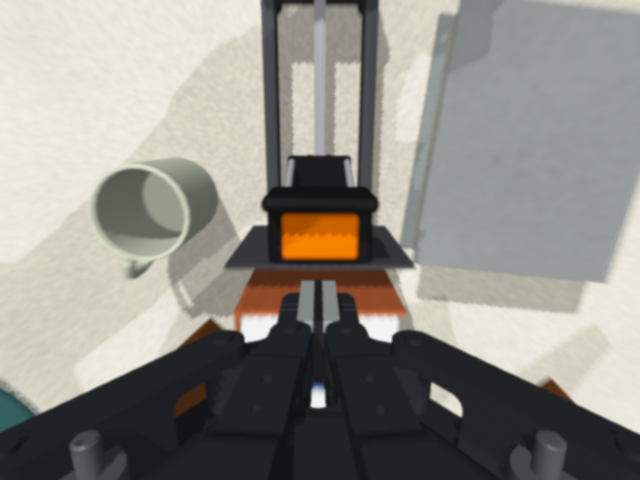

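The wrist view shows the pad at (320,237), lined up with the tool. The ridge is above it at row 200, and the closed tips are at (318,290), just short of the pad because of their height. I'll shift a few mm and descend.

Request:
{"fn": "jog_arm", "kwargs": {
  "plan": [
    [0,0.004,0.005,-0.02,0],
    [0,0.004,0.005,-0.04,0],
    [0,0.004,0.005,-0.055,0],
    [0,0.004,0.005,-0.065,0],
    [0,0.004,0.005,-0.068,0],
    [0,0.004,0.005,-0.068,0],
    [0,0.004,0.005,-0.068,0]
  ]
}}

```text
time: 3.1
tcp_pos: [0.5684, 0.1118, 0.2011]
orientation: [0.0, 0.843, 0.537, 0.0]
ft_force: [-1.4, 0.4, 0.1]
opening: -0.003
finger_force: 0.0
```

```bash
python3 - <<'E'
from m import *
W=grab('wrist','w2.png');S=grab('side')
s=robot.read_state();print(s['tcp_pos'],s['ft_force'],s['moment'])
m,l,st,c=orange(W)
for i in range(1,len(st)):
    if st[i,4]>60: print(st[i],c[i],atz(W,*c[i],.168))
print('tip px W',proj(W,s['tcp_pos']-[0,0,.017]))
a=cv2.resize(W['img'][120:340,180:460],(400,314),interpolation=2); b=cv2.resize(S['img'][110:267,300:500],(400,314),interpolation=2)
cv2.imwrite('pics/p2.png',cv2.cvtColor(np.hstack([a,b]),cv2.COLOR_RGB2BGR))
E
```

```text
[0.56834673 0.11176475 0.20098576] [-0.50598208  0.47179578  1.26545771] [ 0.02050093 -0.01036505  0.00107525]
[ 264  259  106   56 3820] [315.79502618 278.96282723] [0.56912602 0.11595689 0.168     ]
tip px W (np.float64(318.20721638546917), np.float64(302.5296571436384))
```

View pics/p2.png

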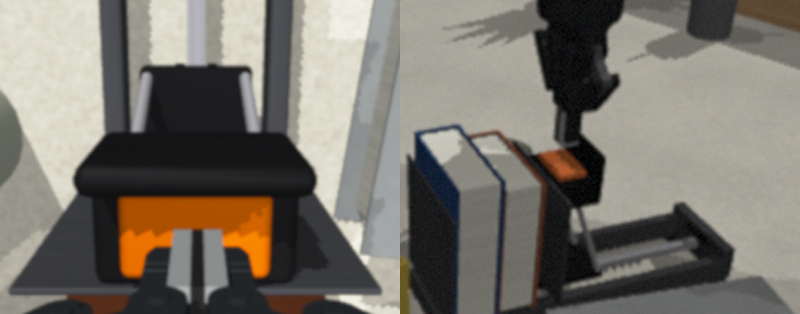

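The tip is 16 mm above the pad, centred across it and close to centred along it. Pressing down.

Request:
{"fn": "jog_arm", "kwargs": {
  "plan": [
    [0,0,0,-0.008,0],
    [0,0,0,-0.014,0],
    [0,0,0,-0.018,0],
    [0,0,0,-0.021,0],
    [0,0,0,-0.023,0],
    [0,0,0,-0.023,0],
    [0,0,0,-0.023,0]
  ]
}}

```text
time: 3.9
tcp_pos: [0.568, 0.1118, 0.1774]
orientation: [-0.0, 0.843, 0.537, -0.0]
ft_force: [-2.7, -0.9, 5.1]
opening: 0.001
finger_force: 2.8
```

Request:
{"fn": "jog_arm", "kwargs": {
  "plan": [
    [0,0,0,-0.002,0],
    [0,0,0,-0.003,0],
    [0,0,0,-0.003,0],
    [0,0,0,-0.003,0]
  ]
}}

```text
time: 4.3
tcp_pos: [0.5691, 0.1133, 0.1767]
orientation: [0.0, 0.843, 0.538, 0.002]
ft_force: [-8.8, 2.5, 33.1]
opening: -0.0
finger_force: 16.6
```

Bottomed. I'll back off to a light press and start pushing along the rack's +y, (0.423, 0.906).

Request:
{"fn": "jog_arm", "kwargs": {
  "plan": [
    [0,0,0,0.002,0],
    [0,0,0,0.002,0],
    [0,0.002,0.0045,0.002,0],
    [0,0.004,0.009,0.002,0],
    [0,0.0065,0.0135,0.002,0],
    [0,0.0085,0.018,0.002,0],
    [0,0.0105,0.0225,0.002,0],
    [0,0.0125,0.027,0.002,0]
  ]
}}

```text
time: 5.1
tcp_pos: [0.5809, 0.1392, 0.177]
orientation: [0.0, 0.843, 0.537, 0.0]
ft_force: [-3.0, -1.0, 12.1]
opening: -0.003
finger_force: 6.0
```

```bash
python3 - <<'E'
from m import *
T=grab('top');W=grab('wrist')
s=robot.read_state();print(s['tcp_pos'],s['ft_force'])
a=cv2.resize(W['img'][120:340,180:460],(400,314),interpolation=2); b=cv2.resize(T['img'][180:337,110:310],(400,314),interpolation=2)
cv2.imwrite('pics/p3.png',cv2.cvtColor(np.hstack([a,b]),cv2.COLOR_RGB2BGR))
E
```

```text
[0.58115008 0.13977548 0.17704001] [-1.01218389  2.47607317 10.63561379]
```

View pics/p3.png

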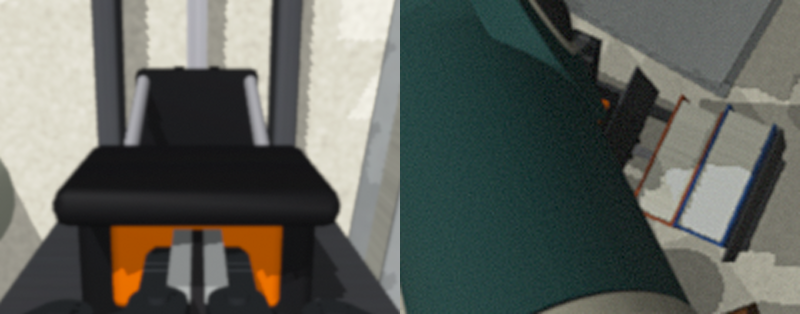

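The bookend is sliding: there is a gap between the plate and the terracotta book, and the tip is still centred on the pad against the ridge. Continuing.

Request:
{"fn": "jog_arm", "kwargs": {
  "plan": [
    [0,0.0025,0.0055,0,0],
    [0,0.0065,0.0135,0,0],
    [0,0.0105,0.0225,0,0],
    [0,0.015,0.032,0,0],
    [0,0.019,0.041,0,0],
    [0,0.0235,0.05,0,0],
    [0,0.0275,0.059,0,0],
    [0,0.032,0.068,0,0],
    [0,0.0355,0.0765,0,0],
    [0,0.038,0.0815,0,0]
  ]
}}

```text
time: 6.2
tcp_pos: [0.6191, 0.2211, 0.177]
orientation: [0.0, 0.843, 0.537, 0.001]
ft_force: [-3.6, -1.2, 11.0]
opening: 0.001
finger_force: 5.9
```

```bash
python3 - <<'E'
from m import *
W=grab('wrist');S=grab('side')
s=robot.read_state();print(s['tcp_pos'],s['ft_force'])
a=cv2.resize(W['img'][120:340,180:460],(400,314),interpolation=2); b=cv2.resize(S['img'][130:287,300:500],(400,314),interpolation=2)
cv2.imwrite('pics/p4.png',cv2.cvtColor(np.hstack([a,b]),cv2.COLOR_RGB2BGR))
E
```

```text
[0.61921676 0.22152483 0.17707043] [0.14943216 2.19543621 8.43754681]
```

View pics/p4.png

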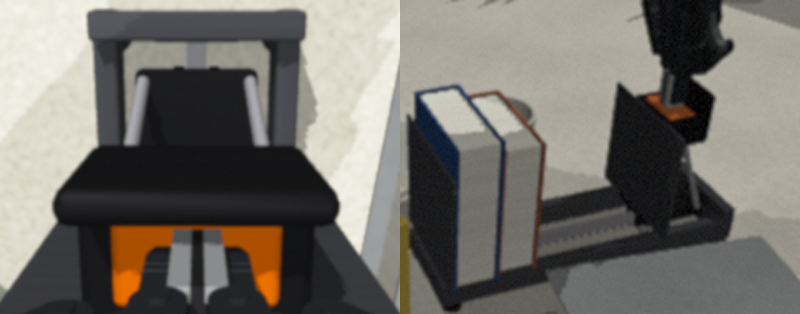

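The bookend is well down the rack, the books are standing and the press is holding. I'll take the last stretch slowly.

Request:
{"fn": "jog_arm", "kwargs": {
  "plan": [
    [0,0.0015,0.003,0,0],
    [0,0.0035,0.007,0,0],
    [0,0.005,0.011,0,0],
    [0,0.0065,0.0145,0,0],
    [0,0.0085,0.018,0,0],
    [0,0.0095,0.02,0,0],
    [0,0.0105,0.022,0,0]
  ]
}}

```text
time: 7.0
tcp_pos: [0.6284, 0.2387, 0.1768]
orientation: [0.002, 0.844, 0.536, -0.003]
ft_force: [-29.2, -34.2, 36.7]
opening: 0.004
finger_force: 24.3
```

Horizontal force rose to about 45 N, so something is blocking. I'll ease off while still pressing, then look at the stop.

Request:
{"fn": "jog_arm", "kwargs": {
  "plan": [
    [0,-0.0015,-0.003,0.0005,0],
    [0,-0.0015,-0.0035,0.0005,0],
    [0,-0.0015,-0.0035,0.0005,0]
  ]
}}

```text
time: 7.3
tcp_pos: [0.6278, 0.2382, 0.1771]
orientation: [0.0, 0.844, 0.537, 0.0]
ft_force: [-0.8, -4.3, 7.9]
opening: -0.005
finger_force: 3.6
```

```bash
python3 - <<'E'
from m import *
W=grab('wrist');S=grab('side');T=grab('top')
s=robot.read_state();print(s['time'],s['tcp_pos'],s['ft_force'])
k=lambda x,w,h:cv2.resize(x,(w,h),interpolation=2)
a=k(W['img'][0:340,160:480],400,425); b=k(S['img'][130:300,340:500],400,425)
cv2.imwrite('pics/p5.png',cv2.cvtColor(np.hstack([a,b]),cv2.COLOR_RGB2BGR))
# shift of the static things in side view: books region & end of rack vs side1
o=cv2.imread('pics/side1.png',0); n=cv2.cvtColor(S['img'],cv2.COLOR_RGB2GRAY)
for nm,(y0,y1,x0,x1) in {'books':(170,265,305,368),'stop':(212,250,440,470),'binder':(255,355,380,530)}.items():
    r=cv2.matchTemplate(n[y0-8:y1+8,x0-8:x1+8],o[y0:y1,x0:x1],cv2.TM_CCOEFF_NORMED); _,v,_,p=cv2.minMaxLoc(r); print(nm,v,p[0]-8,p[1]-8)
E
```

```text
7.45 [0.62786805 0.23820407 0.1770815 ] [-1.29064234 -4.28085511  6.5661592 ]
books 0.9704437851905823 0 0
stop 0.9352670311927795 0 0
binder 0.9759425520896912 0 0
```

View pics/p5.png

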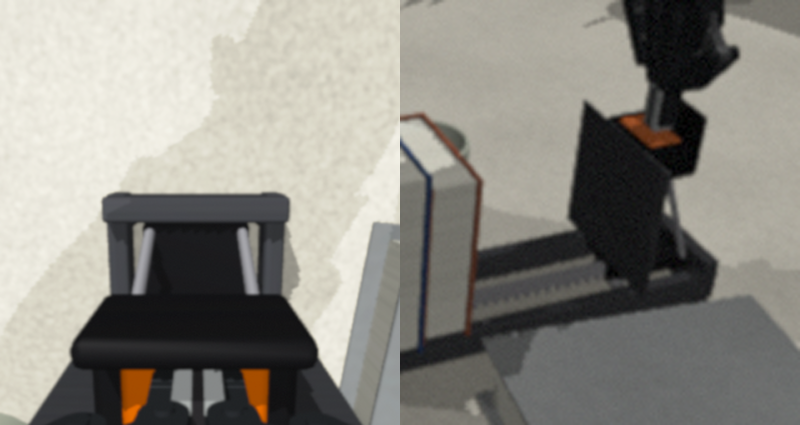

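The carriage is against the stop block with no gap left, and about 4.5 N of push still remains against its 2 N friction. The ridge's rack y fits travel 0.160, and the rack, books and binder have not shifted in the side view. Letting go straight up.

Request:
{"fn": "jog_arm", "kwargs": {
  "plan": [
    [0,0,0,0.005,0],
    [0,0,0,0.012,0],
    [0,-0.001,-0.002,0.025,0],
    [0,-0.001,-0.002,0.05,0],
    [0,-0.001,-0.002,0.09,0],
    [0,-0.001,-0.002,0.13,0],
    [0,-0.001,-0.002,0.16,0],
    [0,-0.001,-0.002,0.16,0],
    [0,-0.001,-0.002,0.16,0]
  ]
}}

```text
time: 8.35
tcp_pos: [0.6264, 0.2369, 0.3377]
orientation: [0.0, 0.843, 0.537, 0.001]
ft_force: [0.4, -1.0, -0.3]
opening: -0.0
finger_force: 0.0
```

```bash
python3 - <<'E'
from m import *
W=grab('wrist','wf.png');S=grab('side','sf.png')
s=robot.read_state();print(s['time'],s['tcp_pos'],s['ft_force'])
C=np.array([.6458,.2827,0]);ax=np.array([.423,.906,0]);xx=np.array([.906,-.423,0])
for d,nm in((W,'W'),(S,'S')):
    m,l,st,c=orange(d)
    for i in range(1,len(st)):
        if st[i,4]>40:
            p=atz(d,*c[i],.168); print(nm,st[i],c[i],p,'rack y',139+1000*(p-C)@ax)
    for z in(.160,.168): print(nm,z,np.round([proj(d,C+ax*(.083-.139+dy)+xx*dx+[0,0,z]) for dx,dy in((-.025,-.015),(.025,-.015),(.025,.015),(-.025,.015))],1).tolist())
o=cv2.imread('pics/side1.png',0); n=cv2.cvtColor(S['img'],cv2.COLOR_RGB2GRAY)
for nm,(y0,y1,x0,x1) in {'books':(170,265,305,368),'stop':(225,250,448,470),'binder':(255,355,380,530)}.items():
    r=cv2.matchTemplate(n[y0-8:y1+8,x0-8:x1+8],o[y0:y1,x0:x1],cv2.TM_CCOEFF_NORMED); _,v,_,p=cv2.minMaxLoc(r); print(nm,v,p[0]-8,p[1]-8)
k=lambda x,w,h:cv2.resize(x,(w,h),interpolation=2)
a=k(W['img'][60:400,160:480],400,425); b=k(S['img'][100:270,360:520],400,425)
cv2.imwrite('pics/p6.png',cv2.cvtColor(np.hstack([a,b]),cv2.COLOR_RGB2BGR))
E
```

```text
8.45 [0.62617719 0.23654963 0.33608977] [-0.59225576  0.21619857 -0.04479669]
W [ 287  211   61   34 2044] [317.14481409 227.58121331] [0.62376409 0.23292963 0.168     ] rack y 84.58685379918724
W 0.16 [[286.0, 244.6], [345.7, 244.6], [346.4, 209.3], [285.3, 209.3]]
W 0.168 [[285.2, 247.3], [346.4, 247.3], [347.1, 211.2], [284.4, 211.2]]
S 0.16 [[426.1, 176.2], [439.4, 187.5], [452.2, 185.0], [438.6, 173.8]]
S 0.168 [[426.7, 172.7], [440.0, 184.0], [453.0, 181.5], [439.2, 170.4]]
books 0.9816352725028992 0 0
stop 0.9754999279975891 0 0
binder 0.9880098700523376 0 0
```

View pics/p6.png

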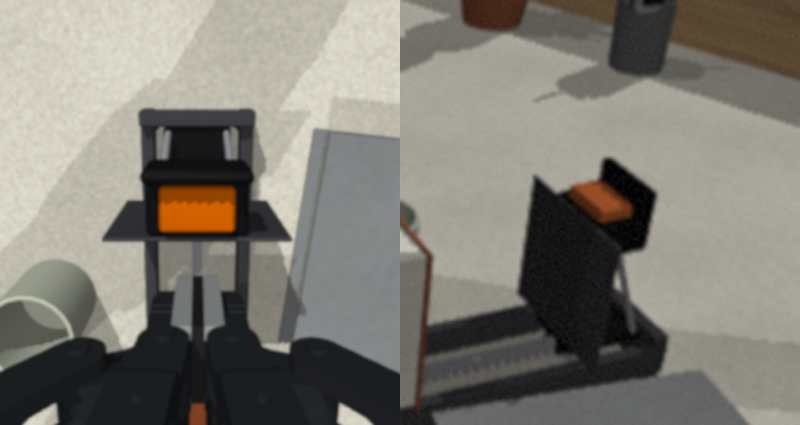

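The pad is back up at (600,200) in the right half of the picture. The carriage is against the end stop, nothing else has moved and the arm is clear. Handing in.

```bash
python3 -c "
from station import robot
print(robot.job_done())"
```

```text
the job is handed in; nothing more can be done
None
```

I pushed the bookend, with its release held down, to the end stop and let go; the final pictures show the catch back up and no shift of the rack, books or binder, and I handed the job in at about 8.5 s (push force peaked near 45 N at the stop).

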